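# Put the height gauge away on its hook

## Robot

A 6-joint arm with a two-finger parallel gripper is mounted at the origin on a cart in front of the work surface, level with it; the furniture and walls round the work are solid. World frame = base frame: x ahead of the robot, y to its left, z up, the work surface at z = 0. Lengths are in m, angles in degrees, forces in N, time in s.
With the tool pointing down it reaches from about 0.4 to 0.825 m from the base axis. Payload 7 kg.
Tool frame: the origin (TCP) lies at the very end of the fingers, on their centre line; the grasp point (between the pads) lies 19 mm behind it; z points along the fingers, y is the line along which they close (so a half turn about z gives the same grasp; the last joint's range is limited). The gripper opens to 88 mm and grips with 3 to 60 N. Pads are 19 mm wide; open, the fingers measure 130 mm over their backs; the gripper's body (78 mm by 193 mm) begins 47 mm behind the grasp point.
Start: joints at [84.402, 20.546, 0.682, 0, -70.136, -16.507], TCP at [0.254, 0.625, 0.227] pointing down, gripper open.
Joint ranges: [-176.03, 176.03], [-82.01, 121.73], [-58.28, 71.71], [-173.87, 95.51], [-174.79, -0.11], [-173.66, 173.66]. Speed limits (degrees/s): [136.94, 136.94, 172.46, 180, 180, 180].

## Interface

Orientations are given as [roll, pitch, yaw] about the fixed x, y, z axes, in that order (R = Rz(yaw) Ry(pitch) Rx(roll)).
In Python, from plant import get_state, imaging, r, finder gives the robot as it stands.
- The arm moves only by the shell command python3 -m handwheel 'ROWS' [FORCE]. ROWS is JSON, a list of rows, each a list of 5 numbers: the closure, from 0 (fully open) to 1 (shut), then the shift along the world's x, y, z in cm, then the turn about the world's z in degrees. A call has 1 to 8 rows; each row is the pose to reach, as a shift and turn from the pose commanded when the call began; what a row does not reach only later rows make up. A row lasts 1/8 s, in which the tool goes at most 62.5 mm and 10.7 degrees, less where a joint would pass 70% of its speed; a pose out of reach is approached as far as the arm can. A call with a gripper value outside its range is refused whole. The fingers move at their own pace and stop on an object; FORCE is the grip in N (left out, the last holds). Time passes only in rows, so rows that repeat a pose let the fingers close. It gives the time, the measured TCP pose, the force, the opening and the grip force at its end, in the units of the state.
- get_state(): the state, without advancing time (a new reading comes with each control period).
- imaging.capture(name): name is "scene" or "top"; returns (picture, depth): 480x640x3 uint8, red, green, blue; 480x640 float32, m along the optical axis (not along the pixel's ray), 0 where there is no reading.
- imaging.get_calibration(name): a dict with "fx", "fy", "cx", "cy" (pixels), "rvec" (rotation vector, rad) and "tvec" (3), from world to camera coordinates, as OpenCV has them. Camera axes: x right, y down, z forward; pixel columns grow to the right and rows downward; lengths in m; the calibration is good to about 2 mm. A picture is of the moment at which its call begins. get_calibration takes no time and is no camera call.
- r.close_job(): hands the job in; it is judged then, once.
Trained networks look in the newest picture that a camera, given by its name, has taken for a name from the list of things; names that differ only in an ending like _2 or _b are one class to them, and where a whole thing is asked for, a point or a joint stands for the part that bears it (a point fixed in the world has none). Each returns a list of dicts, best first, with "p" (0 to 1); they miss things now and then, are a little off and sometimes report something else, mostly with a low value. They report only what shows in the picture. A call takes as long as a camera call.
- finder.cut_out(camera, query): "region" (480x640 bool, what is visible of it) and "pixel" ([column, row] in pixels, amid what is visible of it).
The state is a dict: "time_s": time; "joints": joint angles; "qd": joint speeds; "joint_torque": joint torques, N m; "tcp_pos": TCP position; "eef_rot": TCP orientation; "contact_force": force on the tool from outside, world axes, zero at the start; "moment": the same for the moment, N m; "gripper_width": finger opening in m; "gripper_force": force on a finger pad.
Only numpy, scipy, OpenCV 4.12 (cv2) and the standard library are available. Lean on these libraries where they do the work, as an engineer would, in place of code of your own. Each camera call takes 0.05 s, during which the arm holds its last target. There are 200 camera calls.

## Task

Slide the height gauge along its T-slot rail to the open end (away from the orange end cap) and lift it out there, then hang it by its window on the hook of the blue-based stand so that the yellow graduated face points outward, toward the hook's red tip, and let it hang freely. Leave the roll of tape, the hub and the solder reel where they are.

Things in the scene. Friction and masses are not known exactly. Their poses are not given: they have to be found in the camera images.
- gauge: Upright steel gauge, 0.16 kg, in the T-slot. Origin: centre of foot underside; z up, y along width, x through thickness; yellow face with black lines on -x, bare steel on +x. Foot 20 (x) x 30 (y) x 6 high, neck 8 x 26 to z 17, then plate 6 (x) x 44 (y) up to z 120. Window through the plate 26 wide (y), z 86 to 110, a 9 mm post each side: grip over the 44 mm width there. mm
- gauge_eye (a point): Middle of the upper edge of the gauge's window (110 mm above the gauge's origin, axes as the gauge); this edge rests on the hook.
- rail: Fixed aluminium T-slot rail, 58 (x) x 150 (y) x 17 high mm; origin: centre of underside. Slot along y, open at the +y end, orange end cap at -y. Slot floor 4 mm above bench; inside 24 wide, 8 high; lips 5 thick leave a mouth 12 wide. The gauge's foot slides with 2 mm play and lifts only once wholly past the +y end. The gauge starts with its axes along the rail's.
- rail_mouth (a point): Middle of the slot floor's edge at the rail's open end (75 mm from the rail's origin along its +y, axes as the rail).
- hook: Fixed hook stand, blue base 150 x 84 x 8 mm, steel upright 26 wide, 158 high. Origin: on the bench under the middle of the hook strip; z up. The level strip points along -x (outward): 10 wide (y), 4 thick, upper face 150 above the bench, from the upright's front at x +58 to the turned-up red tip at x -40 mm.
- hook_seat (a point): Point on the hook strip's upper face, above the stand's origin (x = 0), 150 mm high: where the window's upper edge should rest. Axes as the stand.
- hook_tip (a point): Top of the hook's turned-up red end, 4 mm thick, at x = -38 mm of the stand, 160 mm high (10 mm above the strip's upper face).
- tape: Roll of black tape lying flat, 62 x 60 x 19 mm, origin at the centre of its underside. Not to be moved.
- hub: Turned aluminium hub, 48 mm across and 26 high, origin at the centre of its underside. Not to be moved.
- reel: Blue solder reel, 68 x 57 x 38 mm, origin at the centre of its underside. Not to be moved.

How it is judged:
By the outcome, as a careful person would: the job done as asked, in the order asked, and still so for the second after the job is handed in, with the robot touching nothing.
It also fails if it takes over 48 s, if anything falls off the work surface, if the arm or the gripper's body presses on something with over 40 N, if the wrist force passes 120 N, or if a joint passes its speed limit or range.

## Working session

There is one attempt and no reset: what is moved stays moved. The work goes in short steps, Python scripts to look and compute and a shell command to move; the robot and the scene stay as the last step left them, time stands still between calls to the robot, and variables do not carry over. Pictures are saved under pics/ and viewed, at most 10 in all, crops included, and the job is handed in when it is done.

```bash
ls; mkdir -p pics; cat > h.py <<'E'
import numpy as np, cv2
from plant import get_state, imaging, r, finder
def cal(n):
    c=imaging.get_calibration(n); R=cv2.Rodrigues(np.array(c["rvec"],float))[0]; return c,R,np.array(c["tvec"],float).ravel()
def cloud(n,depth):
    c,R,t=cal(n); v,u=np.mgrid[:480,:640]
    P=np.stack([(u-c["cx"])/c["fx"]*depth,(v-c["cy"])/c["fy"]*depth,depth],-1)
    W=(P-t)@R; W[depth<=0]=np.nan; return W
def proj(n,p):
    c,R,t=cal(n); q=np.atleast_2d(p)@R.T+t; return np.c_[q[:,0]/q[:,2]*c["fx"]+c["cx"],q[:,1]/q[:,2]*c["fy"]+c["cy"]]
E
python3 - <<'E'
from h import *
for n in("scene","top"):
    im,d=imaging.capture(n); W=cloud(n,d); np.savez(""+n+"0.npz",im=im,W=W)
    cv2.imwrite(f"pics/{n}0.png",im[:,:,::-1])
    c,R,t=cal(n); print(n,"cam at",-R.T@t,"axis",R[2])
    for q in("gauge","rail","hook","tape","hub","reel"):
        for o in finder.cut_out(n,q)[:2]:
            m=o["region"]; P=W[m]; P=P[~np.isnan(P[:,0])]
            print(q,round(o["p"],2),np.round(o["pixel"]),m.sum(),np.round(np.percentile(P,[2,50,98],axis=0),3).tolist() if len(P) else None)
print(get_state())
E
```

```text
pics
scene cam at [ 0.21880257 -0.6522217   0.47140747] axis [ 0.4410544   0.79690473 -0.41281214]
gauge 0.58 [354. 341.] 1603 [[0.499, -0.207, 0.019], [0.519, -0.199, 0.069], [0.538, -0.19, 0.125]]
rail 0.92 [368. 373.] 3074 [[0.456, -0.252, 0.003], [0.53, -0.211, 0.017], [0.604, -0.158, 0.02]]
hook 0.82 [283. 259.] 1801 [[0.503, 0.163, 0.001], [0.594, 0.204, 0.009], [0.662, 0.42, 0.152]]
tape 0.71 [243. 333.] 850 [[0.388, -0.051, 0.001], [0.415, -0.03, 0.017], [0.443, 0.006, 0.021]]
reel 0.76 [363. 263.] 588 [[0.706, 0.046, 0.002], [0.724, 0.06, 0.028], [0.756, 0.096, 0.04]]
reel 0.27 [352. 339.] 1695 [[0.499, -0.207, 0.002], [0.519, -0.199, 0.068], [0.608, -0.1, 0.125]]
top cam at [0.38843039 0.02387795 1.04959052] axis [ 0.2012155  0.0100735 -0.9794952]
gauge 0.62 [435. 287.] 345 [[0.5, -0.22, 0.007], [0.52, -0.194, 0.081], [0.542, -0.185, 0.125]]
rail 0.58 [429. 284.] 2049 [[0.458, -0.245, -0.002], [0.531, -0.196, 0.015], [0.606, -0.153, 0.021]]
hook 0.76 [234. 248.] 3021 [[0.503, 0.166, 0.002], [0.572, 0.206, 0.007], [0.646, 0.253, 0.154]]
tape 0.84 [338. 344.] 476 [[0.39, -0.0
[... 332 characters left out ...]
7, 0.099, 0.04]]
{'time_s': 0.7, 'joints': array([ 8.44007216e+01,  2.05455603e+01,  6.82555192e-01, -2.57590276e-04,
       -7.01358252e+01, -1.65073177e+01]), 'qd': array([ 0.159699  , -0.01033163,  0.02338205,  0.00537933,  0.04457693,
       -0.04624495]), 'joint_torque': array([-1.95856090e-03, -5.82159770e+01,  2.93252939e+01,  7.00071752e+00,
        1.25349738e-02, -1.55973095e-05]), 'tcp_pos': array([0.25402686, 0.6253579 , 0.22657401]), 'eef_rot': array([-1.79998947e+02,  5.64637674e-04, -2.21066836e+01]), 'contact_force': array([0.0728341 , 0.20753436, 0.23356335]), 'moment': array([-0.01088473,  0.00216775,  0.02737853]), 'gripper_force': 0.0, 'gripper_width': 0.0876026246725899}
```

```bash
python3 - <<'E'
import cv2
a=cv2.imread("pics/scene0.png");b=cv2.imread("pics/top0.png")
cv2.imwrite("pics/s1.png",cv2.resize(a[200:440,160:480],(800,600),interpolation=cv2.INTER_CUBIC))
cv2.imwrite("pics/t1.png",cv2.resize(b[120:390,160:520],(800,600),interpolation=cv2.INTER_CUBIC))
E
```

```text
(no output)
```

View pics/s1.png

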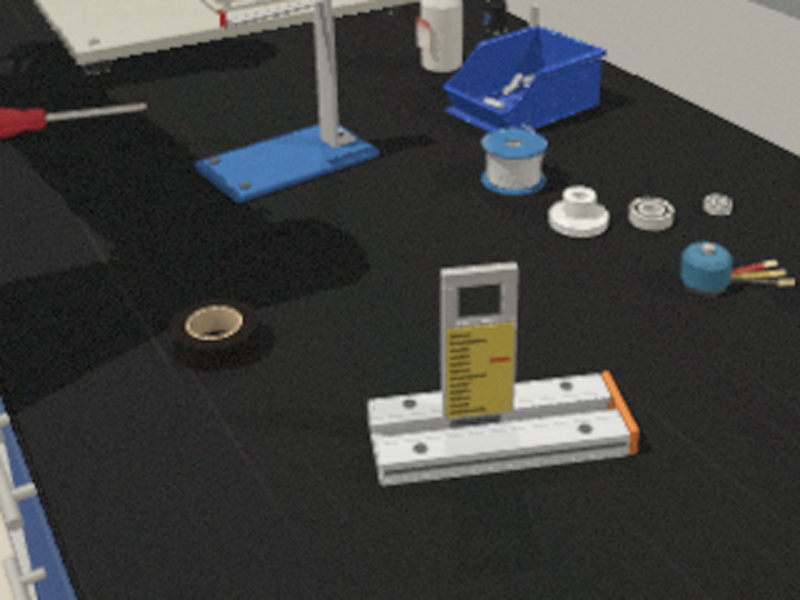

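View pics/t1.png

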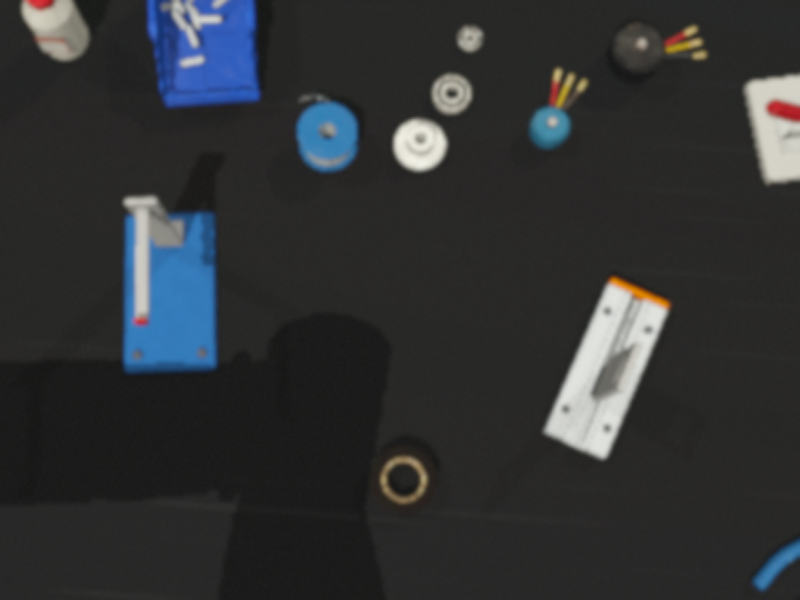

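The scene view shows the yellow face towards the camera and the orange cap at about (620,410). The open end is on the left, at about (375,440). In the top view the hook strip runs from the upright at (140,205) to the red tip at (140,320). Next I'll measure exact positions.

```bash
python3 - <<'E'
from h import *
for n in("scene","top"):
    D=np.load(n+"0.npz");im,W=D["im"].astype(int),D["W"]
    X,Y,Z=W[...,0],W[...,1],W[...,2]
    box=(X>.43)&(X<.64)&(Y>-.29)&(Y<-.11)
    m=box&(Z>.013)&(Z<.023)
    P=np.float32(W[m][:,:2]*1000); c,s,a=cv2.minAreaRect(P); print(n,"rail",c,s,a,np.median(Z[m]))
    R,G,B=im[...,0],im[...,1],im[...,2]
    o=box&(R>150)&(R-B>80)&(G<R*.75)&(Z>0.005)&(Z<.03); print(" cap",o.sum(),np.median(W[o],0))
    g=box&(Z>.035)&(Z<.13); Pg=W[g]; c0=np.median(Pg,0); q=Pg[:,:2]-Pg[:,:2].mean(0); u,sv,vt=np.linalg.svd(q,full_matrices=0)
    pr=q@vt[0]; pp=np.percentile(pr,[1,99]); print(" gauge",Pg[:,:2].mean(0),"mid",Pg[:,:2].mean(0)+vt[0]*pp.mean(),"len",np.ptp(pp),"dir",np.degrees(np.arctan2(vt[0,1],vt[0,0])),"ztop",np.percentile(Z[g],98),"ymid n",sv)
    hb=(X>.45)&(X<.72)&(Y>.1)&(Y<.35)
    st=hb&(Z>.138)&(Z<.175); Ps=W[st]; print(" strip",st.sum(),np.percentile(Ps,[1,50,99],axis=0).round(4).tolist())
    ff=cv2.fitLine(np.float32(W[hb&(Z>.144)&(Z<.156)][:,:2]),cv2.DIST_HUBER,0,.01,.01).ravel(); print(" line",ff,np.degrees(np.arctan2(ff[1],ff[0])))
    rd=hb&(R-G>60)&(R-B>60)&(Z>.1); print(" red",rd.sum(),np.median(W[rd],0) if rd.any() else None, np.percentile(W[rd],[5,95],axis=0).round(4).tolist() if rd.any() else None)
    bl=hb&(B-R>60)&(Z<.02)&(Z>.003); print(" base",cv2.minAreaRect(np.float32(W[bl][:,:2]*1000)))
    ob=(X>.3)&(X<.8)&(Y>-.4)&(Y<.45)&(Z>.06); k,l,stt,cc=cv2.connectedComponentsWithStats(ob.astype(np.uint8))
    for i in range(1,k):
        if stt[i,4]>60: print("  tall",np.percentile(W[l==i],[2,98],axis=0).round(3).tolist())
E
```

```text
scene rail (532.632568359375, -201.8880615234375) (61.89447784423828, 156.30767822265625) 68.19047546386719 0.01787776040857231
 cap 106 [ 0.60128691 -0.23110324  0.01943418]
 gauge [ 0.51838939 -0.19885453] mid [ 0.51864632 -0.19895171] len 0.04316874807166507 dir 159.28242506148845 ztop 0.12516667481333427 ymid n [0.49696622 0.05205079]
 strip 202 [[0.5205, 0.1977, 0.1382], [0.5869, 0.2053, 0.1504], [0.6237, 0.2239, 0.1604]]
 line [0.9978105  0.06613836 0.568314   0.20449956] 3.7922168
 red 11 [0.52127734 0.20255207 0.15574857] [[0.5205, 0.198, 0.1512], [0.5222, 0.2056, 0.1608]]
 base ((575.0513916015625, 207.3365478515625), (149.30056762695312, 87.35357666015625), 5.5621538162231445)
  tall [[0.522, 0.199, 0.063], [0.624, 0.224, 0.158]]
  tall [[0.499, -0.207, 0.061], [0.539, -0.19, 0.125]]
  tall [[0.763, -0.363, 0.06], [0.779, -0.328, 0.085]]
top rail (533.9478149414062, -200.33111572265625) (58.60252380371094, 156.27853393554688) 69.05413055419922 0.016057748624448587
 cap 66 [ 0.60324005 -0.22735338  0.0178564 ]
 gauge [ 0.51943672 -0.19329654] mid [ 0.52064478 -0.19373427] len 0.043181780784911916 dir 160.08221725655827 ztop 0.12531188297803672 ymid n [0.21962403 0.02822093]
 strip 397 [[0.5206, 0.1999, 0.1414], [0.5793, 0.2092, 0.1489], [0.6237, 0.2258, 0.1593]]
 line [0.99419904 0.10755573 0.57535934 0.20949513] 6.174433
 red 11 [0.52264143 0.20333106 0.15768046] [[0.5213, 0.2003, 0.1549], [0.5247, 0.2056, 0.1596]]
 base ((575.340087890625, 209.46688842773438), (149.61331176757812, 84.5408706665039), 6.60103702545166)
  tall [[0.764, -0.36, 0.062], [0.781, -0.323, 0.085]]
  tall [[0.522, 0.201, 0.066], [0.623, 0.225, 0.159]]
  tall [[0.5, -0.202, 0.062], [0.54, -0.185, 0.126]]
```

```bash
python3 -m handwheel '[[0,1.7,-5.1,0,-6],[0,3.3,-10.2,0,-12],[0,5,-15.3,0,-18],[0,6.6,-20.4,0,-24],[0,8.3,-25.5,0,-30],[0,10,-30.6,0,-36],[0,11.6,-35.7,0,-42],[0,13.3,-40.8,0,-47]]' && python3 -m handwheel '[[0,1.7,-5.1,0,-6],[0,3.3,-10.2,0,-12],[0,5,-15.3,0,-18],[0,6.6,-20.4,0,-24],[0,8.3,-25.5,0,-30],[0,10,-30.6,0,-36],[0,11.6,-35.7,0,-40],[0,13.3,-41.2,0,-42.1]]' && python3 -m handwheel '[[0,0,0,-2,0],[0,0,0,-4,0],[0,0,0,-6,0],[0,0,0,-7,0],[0,0,0,-7,0]]'; python3 - <<'E'
from h import *
im,d=imaging.capture("scene");cv2.imwrite("pics/s2.png",cv2.resize(im[200:440,160:480,::-1],(800,600)))
s=get_state();print(s["joints"],s["eef_rot"],s["tcp_pos"])
E
```

```text
time_s: 1.7
tcp_pos: [0.3873, 0.2158, 0.227]
eef_rot: [-179.9, 0.0, -69.3]
contact_force: [1.4, 0.4, 0.1]
gripper_width: 0.0875
gripper_force: 0.0
time_s: 2.7
tcp_pos: [0.5205, -0.1964, 0.2269]
eef_rot: [-179.9, 0.0, -111.3]
contact_force: [0.7, 0.2, -0.0]
gripper_width: 0.0878
gripper_force: 0.0
time_s: 3.32
tcp_pos: [0.5198, -0.1946, 0.1562]
eef_rot: [179.9, -0.0, -111.2]
contact_force: [0.5, 0.3, 0.5]
gripper_width: 0.0879
gripper_force: 0.0
[-3.03319388e-01  1.26127489e+01 -2.01591546e+01  1.72202863e-02
 -5.72180204e+01 -2.08918530e+01] [-1.79985424e+02 -9.93466148e-03 -1.11185851e+02] [ 0.5202499  -0.19465239  0.15694499]
```

```bash
python3 -m handwheel '[[0,0,-0.1,-2,0],[0,0,-0.1,-4,0],[0,0,-0.1,-6,0],[0,0,-0.1,-7.3,0],[0,0,-0.1,-7.3,0]]' && python3 -m handwheel '[[0.3,0,0,0,0],[0.4,0,0,0,0],[0.6,0,0,0,0],[0.7,0,0,0,0],[0.7,0,0,0,0],[0.7,0,0,0,0]]' 25; python3 - <<'E'
from h import *
im,d=imaging.capture("scene");cv2.imwrite("pics/s2.png",cv2.resize(im[280:420,270:450,::-1],(771,600)))
s=get_state();print(s["contact_force"],s["moment"],s["tcp_pos"],s["gripper_width"])
E
```

```text
time_s: 4.0
tcp_pos: [0.5199, -0.1956, 0.0833]
eef_rot: [180.0, -0.0, -111.2]
contact_force: [-0.1, -0.0, 1.7]
gripper_width: 0.0876
gripper_force: 0.0
time_s: 4.75
tcp_pos: [0.52, -0.1956, 0.0837]
eef_rot: [-180.0, 0.0, -111.2]
contact_force: [-0.4, -0.5, 0.7]
gripper_width: 0.0441
gripper_force: 25.0
[-0.29722427  0.18433416  0.96806071] [0.20072887 0.11662337 0.00511025] [ 0.5200294  -0.19566001  0.08366339] 0.04371153316414553
```

View pics/s2.png

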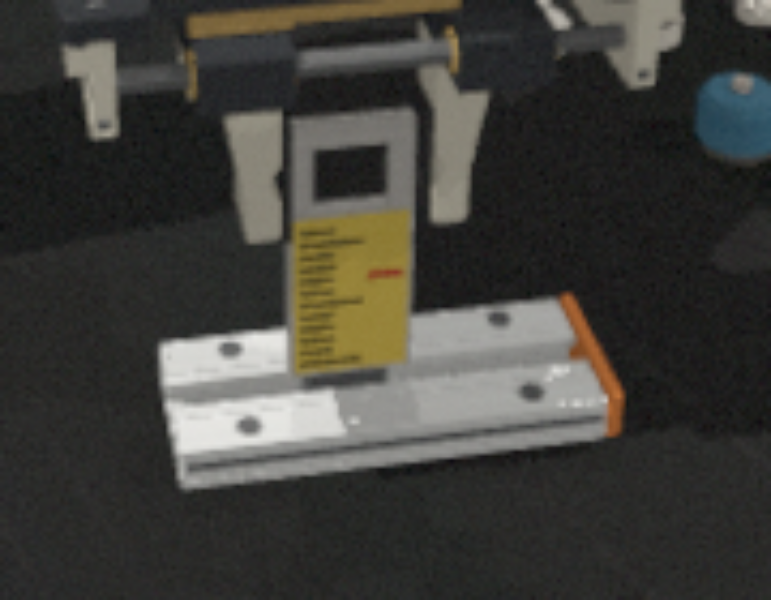

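The gripper holds the plate at the window: 44 mm opening, 25 N. I'll ease it up 1 mm and slide it along the slot.

```bash
python3 -m handwheel '[[0.7,0,0,0.1,0],[0.7,-0.3,0.12,0.1,0],[0.7,-0.9,0.35,0.1,0],[0.7,-1.8,0.7,0.1,0],[0.7,-2.8,1.08,0.1,0],[0.7,-2.8,1.08,0.1,0]]' 40; python3 - <<'E'
from h import *
s=get_state();print(s["contact_force"],s["moment"],s["tcp_pos"],s["gripper_width"])
E
```

```text
time_s: 5.55
tcp_pos: [0.491, -0.1845, 0.0847]
eef_rot: [180.0, 0.0, -111.2]
contact_force: [0.4, 0.2, -0.9]
gripper_width: 0.0435
gripper_force: 40.0
[ 0.38253243  0.17143943 -0.8811531 ] [ 0.08923652 -0.10813818 -0.00725486] [ 0.49104101 -0.18450501  0.08474512] 0.04350836806479101
```

```bash
python3 -m handwheel '[[0.7,-0.9,0.35,0,0],[0.7,-1.9,0.73,0,0],[0.7,-2.9,1.12,0,0],[0.7,-3.9,1.5,0,0],[0.7,-4.9,1.9,0,0],[0.7,-5.9,2.27,0,0],[0.7,-6.7,2.6,0,0],[0.7,-6.7,2.6,0,0]]'; python3 - <<'E'
from h import *
im,d=imaging.capture("scene");cv2.imwrite("pics/s3.png",cv2.resize(im[280:420,250:430,::-1],(771,600)))
s=get_state();print(s["contact_force"],s["moment"],s["tcp_pos"],s["gripper_width"])
E
```

```text
time_s: 6.55
tcp_pos: [0.4245, -0.1586, 0.0847]
eef_rot: [-180.0, 0.0, -111.2]
contact_force: [1.0, -0.6, 0.0]
gripper_width: 0.0434
gripper_force: 40.0
[-0.2810131   0.43934285 -1.78773971] [ 0.10209635 -0.13529379  0.0416637 ] [ 0.42509826 -0.15873987  0.08476512] 0.04367873419515246
```

View pics/s3.png

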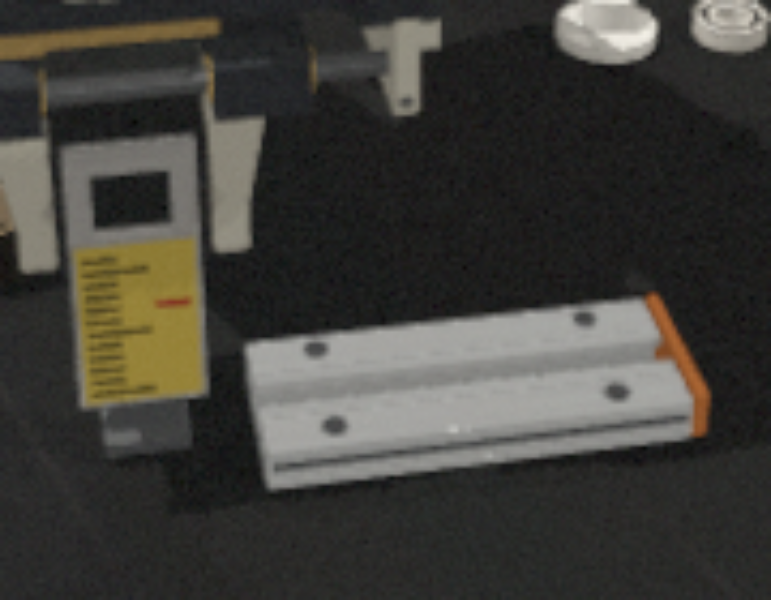

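The foot (105–190, 440) is wholly clear of the rail's end (245, 400). Now I'll lift it and carry it to in front of the hook tip.

```bash
python3 -m handwheel '[[0.7,0,0,1.2,0],[0.7,0,0,3.5,0],[0.7,0,0,5,0],[0.7,0.4,3,5,-5],[0.7,1,7,5,-12],[0.7,1.7,11,5,-19],[0.7,2.4,15,5,-26],[0.7,3,19,5,-33]]' && python3 -m handwheel '[[0.7,0.8,4,0,-7],[0.7,1.5,8,0,-14],[0.7,2.1,12,0,-21],[0.7,2.7,15,0,-26],[0.7,3,16.5,0,-29],[0.7,3,16.9,0,-29.8],[0.7,3,16.9,0,-29.8]]'; python3 - <<'E'
from h import *
s=get_state();print(s["contact_force"],s["moment"],s["tcp_pos"],s["eef_rot"],s["joints"])
ims=[]
for n in("scene","top"):
    im,d=imaging.capture(n); W=cloud(n,d); np.savez(n+"1.npz",im=im,W=W)
    p=proj(n,np.array([[.5,.205,.14]]))[0].astype(int); ims.append((p,im))
    u,v=np.clip(p,[45,45],[594,434]); ims[-1]=cv2.resize(im[v-45:v+45,u-45:u+45,::-1],(400,400),interpolation=cv2.INTER_CUBIC); print(n,u,v)
    X,Y,Z=np.moveaxis(W,-1,0); R,G,B=np.moveaxis(im.astype(int),-1,0)
    ye=(R-B>50)&(G-B>30)&(abs(X-.485)<.06)&(abs(Y-.2)<.06)&(Z>.04)&(Z<.15)
    if ye.sum()>10:
        P=W[ye]; c=P.mean(0); nn=np.linalg.svd(P-c)[2][2]; print(" yellow",ye.sum(),c,nn*np.sign(-nn[0]))
cv2.imwrite("pics/m1.png",np.hstack(ims))
E
```

```text
time_s: 7.6
tcp_pos: [0.4557, 0.0326, 0.1355]
eef_rot: [-180.0, 0.1, -144.4]
contact_force: [1.4, -0.1, -1.0]
gripper_width: 0.0436
gripper_force: 40.0
time_s: 8.48
tcp_pos: [0.485, 0.1999, 0.1348]
eef_rot: [-180.0, -0.0, -174.0]
contact_force: [-0.0, -0.8, -0.7]
gripper_width: 0.0437
gripper_force: 40.0
[-0.04770702 -0.79512834 -0.68667146] [ 0.03913166 -0.17423206 -0.03594271] [0.48496578 0.19994583 0.1347745 ] [-1.79994773e+02 -6.48781703e-03 -1.73956263e+02] [ 4.38525873e+01  1.11197137e+01 -2.54619596e+01  1.89420266e-04
 -5.34266565e+01 -1.27808963e+02]
scene 239 215
 yellow 210 [0.48201086 0.19833108 0.10570608] [-9.93833370e-01 -1.10883062e-01 -4.22263288e-04]
top 222 278
```

View pics/m1.png

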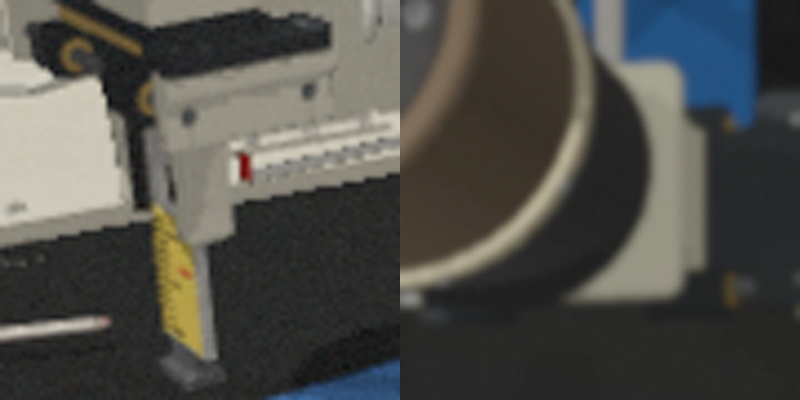

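The gauge is upright with its yellow face along the hook's outward direction (6.4° against 6°), and the window is level with the red tip at (243,165). Next I'll thread it on slowly.

```bash
python3 -m handwheel '[[0.7,0.8,0.08,0,0],[0.7,1.6,0.17,0,0],[0.7,2.4,0.25,0,0],[0.7,3.0,0.31,0,0],[0.7,3.6,0.38,0,0],[0.7,4.2,0.44,0,0],[0.7,4.8,0.5,0,0],[0.7,4.8,0.5,0,0]]'
```

```text
time_s: 9.57
tcp_pos: [0.5334, 0.2052, 0.1344]
eef_rot: [-180.0, -0.0, -174.0]
contact_force: [0.1, -1.1, -1.4]
gripper_width: 0.0436
gripper_force: 40.0
```

```bash
python3 -m handwheel '[[0.7,0.9,0.1,0,0],[0.7,1.8,0.19,0,0],[0.7,2.7,0.28,0,0],[0.7,2.7,0.28,0,0],[0.7,2.7,0.28,-0.5,0],[0.7,2.7,0.28,-1,0],[0.7,2.7,0.28,-1.2,0],[0.7,2.7,0.28,-1.2,0]]'; python3 - <<'E'
from h import *
s=get_state();print(s["contact_force"],s["moment"],s["tcp_pos"])
ims=[]
im,d=imaging.capture("scene")
p=proj("scene",np.array([[.55,.205,.14]]))[0].astype(int)
u,v=p; cv2.imwrite("pics/m2.png",cv2.resize(im[v-60:v+60,u-70:u+70,::-1],(700,600),interpolation=cv2.INTER_CUBIC))
E
```

```text
time_s: 10.58
tcp_pos: [0.5598, 0.2079, 0.1223]
eef_rot: [-180.0, -0.0, -174.0]
contact_force: [1.2, -0.1, -2.0]
gripper_width: 0.0438
gripper_force: 40.0
[ 1.16548293 -0.10523228 -2.04826724] [ 0.07320773 -0.16398245 -0.03393534] [0.55980965 0.20790005 0.12234456]
```

View pics/m2.png

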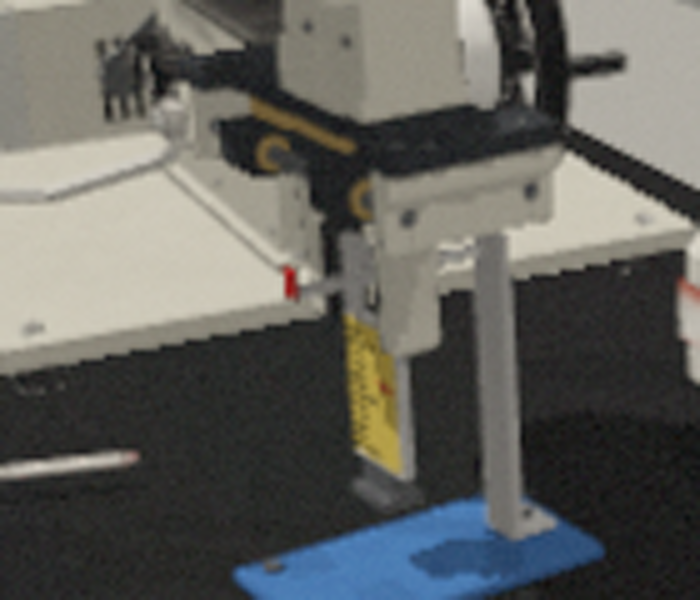

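The strip passes through the window, and the red tip is in front at (290,283). I'll lower it in small steps until it touches.

```bash
python3 -m handwheel '[[0.7,0,0,-0.1,0],[0.7,0,0,-0.2,0],[0.7,0,0,-0.2,0]]'; python3 -m handwheel '[[0.7,0,0,-0.05,0],[0.7,0,0,-0.05,0]]'
```

```text
time_s: 11.0
tcp_pos: [0.56, 0.2079, 0.1205]
eef_rot: [-180.0, -0.0, -174.0]
contact_force: [-1.4, 0.3, -1.0]
gripper_width: 0.0438
gripper_force: 40.0
time_s: 11.25
tcp_pos: [0.56, 0.2079, 0.12]
eef_rot: [-180.0, -0.0, -174.0]
contact_force: [-0.1, -0.2, -1.5]
gripper_width: 0.0436
gripper_force: 40.0
```

```bash
python3 -m handwheel '[[0.7,0,0,-0.05,0],[0.7,0,0,-0.05,0]]'; python3 -m handwheel '[[0.7,0,0,-0.05,0],[0.7,0,0,-0.05,0]]'
```

```text
time_s: 11.5
tcp_pos: [0.56, 0.208, 0.1196]
eef_rot: [180.0, 0.0, -174.0]
contact_force: [-0.2, -0.5, 0.5]
gripper_width: 0.0437
gripper_force: 40.0
time_s: 11.75
tcp_pos: [0.5601, 0.208, 0.1196]
eef_rot: [180.0, 0.0, -174.0]
contact_force: [-3.2, -1.3, 5.1]
gripper_width: 0.0435
gripper_force: 40.0
```

Contact came at the height I expected. Now I'll release gently.

```bash
python3 -m handwheel '[[0.7,0,0,0.03,0],[0.7,0,0,0.03,0],[0.48,0,0,0.03,0],[0.46,0,0,0.03,0],[0.43,0,0,0.03,0],[0.38,0,0,0.03,0],[0.33,0,0,0.03,0],[0.28,0,0,0.03,0]]' 5; python3 -m handwheel '[[0.2,0,0,0,0],[0.1,0,0,0,0],[0.1,0,0,0,0]]';  python3 - <<'E'
from h import *
im,d=imaging.capture("scene")
u,v=proj("scene",np.array([[.55,.205,.14]]))[0].astype(int)
cv2.imwrite("pics/m3.png",cv2.resize(im[v-60:v+60,u-70:u+70,::-1],(700,600),interpolation=cv2.INTER_CUBIC))
E
```

```text
time_s: 12.75
tcp_pos: [0.56, 0.208, 0.1194]
eef_rot: [180.0, 0.0, -174.0]
contact_force: [-0.1, 0.0, 0.3]
gripper_width: 0.062
gripper_force: 0.0
time_s: 13.12
tcp_pos: [0.56, 0.208, 0.1194]
eef_rot: [180.0, -0.0, -174.0]
contact_force: [1.6, 0.7, 0.1]
gripper_width: 0.078
gripper_force: 0.0
```

View pics/m3.png

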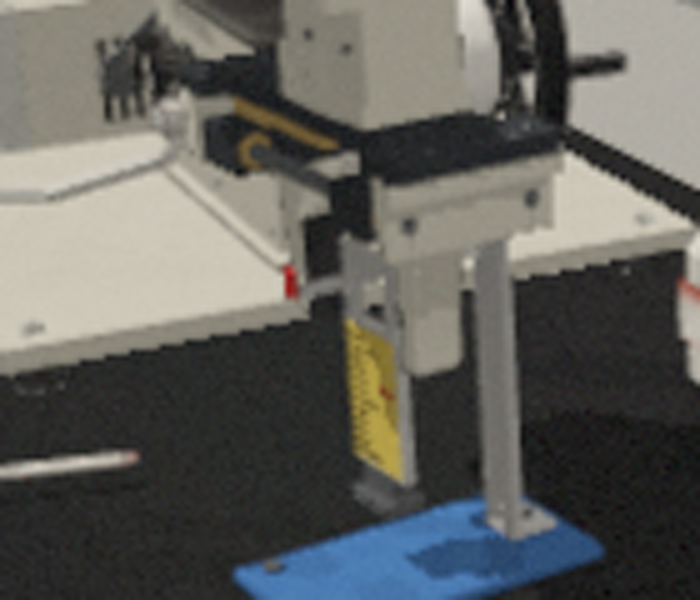

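The gauge hangs on the strip with the fingers clear on both sides. I'll go straight up and check again.

```bash
python3 -m handwheel '[[0,0,0,0,0],[0,0,0,1,0],[0,0,0,3,0],[0,0,0,5.5,0],[0,0,0,8.5,0],[0,0,0,11.5,0],[0,0,0,14,0],[0,0,0,14,0]]'; python3 -m handwheel '[[0,-2,-3,0,0],[0,-5,-7,0,0],[0,-8,-12,0,0],[0,-10,-17,0,0],[0,-12,-22,0,0],[0,-12,-22,0,0],[0,-12,-22,0,0],[0,-12,-22,0,0]]'; python3 - <<'E'
from h import *
im,d=imaging.capture("scene");W=cloud("scene",d)
u,v=proj("scene",np.array([[.55,.205,.14]]))[0].astype(int)
a=cv2.resize(im[v-60:v+60,u-70:u+30,::-1],(400,480),interpolation=cv2.INTER_CUBIC)
X,Y,Z=np.moveaxis(W,-1,0);R,G,B=np.moveaxis(im.astype(int),-1,0)
ye=(R-B>50)&(G-B>30)&(abs(X-.56)<.06)&(abs(Y-.2)<.06)&(Z>.02)&(Z<.15)
P=W[ye];c=P.mean(0);nn=np.linalg.svd(P-c)[2][2];print(c,nn*np.sign(-nn[0]))
im,d=imaging.capture("top");u,v=proj("top",np.array([[.56,.205,.14]]))[0].astype(int)
b=cv2.resize(im[v-60:v+60,u-50:u+50,::-1],(400,480),interpolation=cv2.INTER_CUBIC)
cv2.imwrite("pics/m4.png",np.hstack([a,b]))
for q in("tape","hub","reel"):
    print(q,[(o["pixel"],round(o["p"],2)) for o in finder.cut_out("top",q)[:1]])
E
```

```text
time_s: 14.18
tcp_pos: [0.5611, 0.2085, 0.2626]
eef_rot: [179.9, 0.3, -174.0]
contact_force: [-0.2, -0.9, -0.9]
gripper_width: 0.0875
gripper_force: 0.0
time_s: 15.18
tcp_pos: [0.4403, -0.0114, 0.2592]
eef_rot: [-180.0, -0.0, -174.0]
contact_force: [-0.6, -0.0, -0.2]
gripper_width: 0.0879
gripper_force: 0.0
[0.5572055  0.20602957 0.09266432] [-9.93567852e-01 -1.13237409e-01  4.60079177e-04]
tape []
hub [([348.0, 187.0], 0.68)]
reel [([310.3, 184.3], 0.95)]
```

View pics/m4.png

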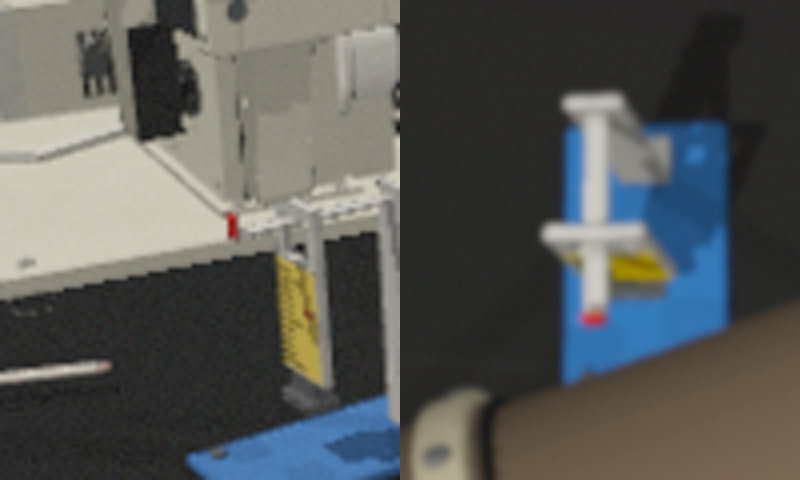

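The gauge hangs vertically on the strip with its yellow face toward the red tip, well clear of the robot. I'm handing it in.

```bash
python3 -c "
from plant import r; print(r.close_job())"
```

```text
the job is handed in; nothing more can be done
None
```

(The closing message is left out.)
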